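Set and clamp the jaw of a raclette melter

ROBOT

A 6-joint arm with a two-finger parallel gripper is mounted at the origin on the work surface. World frame = base frame: x ahead of the robot, y to its left, z up, the work surface at z = 0. Lengths are in m, angles in degrees, forces in N, time in s.
With the tool pointing down it reaches from about 0.325 to 0.85 m from the base axis. Payload 15.5 kg.
Tool frame: the origin (TCP) lies on the centre line of the jaws, within the pads' length; the fingertips stand 19 mm ahead of it and the grasp point (between the pads) is the TCP; x points along the fingers, y is the direction in which the jaws open and shut, and the axes are right-handed (so a half turn about x gives the same grasp; the last joint's range is limited). The gripper opens to 91 mm and grips with 3 to 60 N. Pads are 32 mm wide; open, the fingers measure 118 mm over their backs; the gripper's body (76 mm by 178 mm) begins 60 mm behind the grasp point.
Start: joints at [-81.618, 28.281, 77.091, -0, 74.628, -5.472], TCP at [0.15, -0.607, 0.233] pointing down, gripper open.
Joint ranges: [-166.48, 166.48], [-47.26, 123.95], [12.59, 153.08], [-70.14, 250.14], [6.76, 159.57], [-176.63, 176.63]. Speed limits (degrees/s): [108.29, 108.29, 147.25, 172.46, 172.46, 172.46].

INTERFACE

Orientations are given as [roll, pitch, yaw] about the fixed x, y, z axes, in that order (R = Rz(yaw) Ry(pitch) Rx(roll)).
In Python, from workcell import * gives the robot as it stands.
- The arm moves only by the shell command python3 -m inch 'ROWS' [FORCE]. ROWS is JSON, a list of rows, each a list of 3 entries, a list of its own where there are three numbers: the shift along the tool's x, y, z in m, then the turn, a rotation vector about the tool's x, y, z in degrees, then the finger opening in m, from 0 to 0.0912. A call has 1 to 5 rows; each row is the pose to reach, as a shift and turn from the pose measured when the call began, along the tool's axes at that moment; what a row does not reach only later rows make up. A row lasts 1/12 s, in which the tool goes at most 41.7 mm and 7.16 degrees, less where a joint would pass 70% of its speed; a pose out of reach is approached as far as the arm can. A call with a gripper value outside its range is refused whole. The fingers move at their own pace and stop on an object; FORCE is the grip in N (left out, the last holds). Time passes only in rows, so rows that repeat a pose let the fingers close. It gives the time, the measured TCP pose, the force and the opening at its end, in the units of the state.
- state(): the state, without advancing time (a new reading comes with each control period).
- get_image(name): name is "scene" or "top" or "wrist"; returns (picture, depth): 480x640x3 uint8, red, green, blue; 480x640 float32, m along the optical axis (not along the pixel's ray), 0 where there is no reading.
- camera_info(name): a dict with "vfov" (degrees; the focal length in pixels is half the picture's height over the tangent of half this angle, whatever the lens; pixels are square), "cx", "cy" (the principal point, pixels), "world_to_cam" (4x4, takes a point from world to camera coordinates); the wrist camera has in their place "tool_from_camera" (4x4, takes a point from camera to tool coordinates, whose origin is the TCP and whose axes are the tool frame's). Camera axes: x right, y up, looking along -z (the intrinsics and any distortion apply to the point x, -y, -z); pixel columns grow to the right and rows downward; lengths in m; the calibration is good to about 2 mm. A picture is of the moment at which its call begins: read the wrist's pose just before it. camera_info takes no time and is no camera call.
- finish_job(): hands the job in, once; it reports no verdict.
Trained networks look in the newest picture that a camera, given by its name, has taken for a name from the list of things; names that differ only in an ending like _2 or _b are one class to them, and where a whole thing is asked for, a point or a joint stands for the part that bears it (a point fixed in the world has none). Each returns a list of dicts, best first, with "confidence" (0 to 1); they miss things now and then, are a little off and sometimes report something else, mostly with a low value. They report only what shows in the picture. A call takes as long as a camera call.
- trace(thing, camera): "pixels" (480x640 bool, what is visible of it) and "rect" ([left, top, right, bottom] in pixels, round what is visible of it).
The state is a dict: "clock": time; "joint_pos": joint angles; "joint_vel": joint speeds; "effort": joint torques, N m; "tool_pos": TCP position; "eef_rot": TCP orientation; "contact_force": force on the tool from outside, world axes, zero at the start; "wrist_torque": the same for the moment, N m; "width": finger opening in m.
Only numpy, scipy, OpenCV 4.12 (cv2) and the standard library are available. Lean on these libraries where they do the work, as an engineer would, in place of code of your own. Each camera call takes 0.05 s, during which the arm holds its last target.

TASK

Get the raclette melter ready for the next block of cheese: pull its tray out from under the heater as far as it goes, then slide the loose jaw away from the fixed jaw until its pointer is on the long mark of the scale, and squeeze the jaw's cam lever fully shut against the jaw plate while keeping the jaw on the mark. Finish still gripping jaw plate and lever together between the fingers (do not let go: the program ends while holding), and leave the cheeses, tubs and scraper around the melter where they are.

Things in the scene. Friction and masses are not known exactly. Their poses are not given: they have to be found in the camera images.
- melter: stainless raclette melter, fixed: base 340 (x) by 460 (y) mm, 42 mm high; rear column and heater hood (100 by 340 mm, 180 to 230 mm up, front edge at x = -30 mm). Origin: on the table under the middle, 160 mm behind the base's front edge. Its -x points to the front (robot side): the tray pulls out along -x. The loose jaw slides along -y (right, seen from the robot) away from the fixed jaw. z up.
- tray (a joint): the tray's travel in m: 0 fully in under the heater, 0.15 fully out against its stop; slides with about 3 N of friction and stays where left
- tray_handle (a point): middle of the tray's handle: a round steel bar 12 mm thick, 120 mm long along the melter's y, 72 mm above the table, 45 mm ahead of the tray's front lip (64 mm high). Below it is only the table or the 42 mm high base. The hood's front edge is 145 mm behind it with the tray in. Moves with the tray
- long_mark (a point): middle of the long thick line (22 by 3 mm) on the scale strip along the tray's front, 56 mm above the table; the other lines are short and thin. The jaw is on the mark when its plate's inner face and its thin pointer have the same melter y as this point. Moves with the tray
- jaw (a joint): the loose jaw's travel in m along the tray: 0 nearest the fixed jaw (75 mm between the faces), growing to 0.18 as it slides along the melter's -y; on the long mark it reads 0.125 (200 mm between the faces). Lever open: free, about 1.5 N of friction, no spring, so a push on the lever shifts it unless it is held. Lever shut: clamped fast
- jaw_face (a point): point on the inner face (towards the fixed jaw) of the loose jaw's upright plate, midway across it, 108 mm above the table. Moves with the jaw. The cam lever is on the plate's other side
- jaw_plate: upright steel plate of the loose jaw: 70 mm wide (melter x), 5 mm thick, top 120 mm above the table (tray floor 50, rail under the jaw 58). Origin: on the inner face, midway across, 58 mm above the table; axes as the melter's. Spikes 7 mm long stick out of the inner face 71 mm above the table, none higher. The fixed jaw is a like plate, 122 mm high, at the tray's left end
- lever (a joint): cam lever's angle in rad: 0 shut (upright along the plate), up to 0.70 open (leaning along the melter's -y). Hinge: along the melter's x, 17 mm outward of the plate's inner face, 74 mm above the table. Closing takes 2 to 5 N at its end; it stays where left. From the plate's inner face to the lever's outside: 22 mm shut, 55 mm open. Lever end 126 mm above the table shut, 114 open
- lever_grip: the lever's black plastic end, 26 mm wide, 10 mm thick and 26 mm long, from 26 to 52 mm from the hinge line. Origin: on the hinge line; its z axis points along the lever to its end
- lever_tip (a point): the end of the lever, 52 mm from its hinge line
- tub_a: a round lidded plastic tub of spread, 106 mm across the lid, 48 mm high, standing on the table (bystander); origin: centre of its underside
- tub_b: a round lidded plastic tub of spread, 106 mm across the lid, 48 mm high, standing on the table (bystander); origin: centre of its underside
- tub_c: a round lidded plastic tub of spread, 106 mm across the lid, 48 mm high, standing on the table (bystander); origin: centre of its underside
- wedge: a wedge of cheese with a blank paper label, 125 mm long, 75 mm wide at the rind, 45 mm high (bystander); origin: underside, middle of its length
- small_wheel: a small brown wheel of cheese, 104 mm across, 36 mm high (bystander); origin: centre of its underside
- cheese_block: a block of raclette cheese, 200 by 100 by 88 mm, lying on a wooden board 16 mm thick (bystander); origin: centre of its underside
- scraper: a flat scraper with a handle, lying on the table (bystander)

How it is judged:
By the outcome, as a careful person would: the job done as asked, in the order asked, and still so for the second after the job is handed in, while the arm keeps its last pose, push and grip.
It also fails if it takes over 64 s, if anything falls off the work surface, if the arm or the gripper's body presses on something with over 40 N, if the wrist force passes 120 N, or if a joint passes its speed limit or range.

## Working session

There is one attempt and no reset: what is moved stays moved. The work goes in short steps, Python scripts to look and compute and a shell command to move; the robot and the scene stay as the last step left them, time stands still between calls to the robot, and variables do not carry over. Pictures are saved under pics/ and viewed, and the job is handed in when it is done.

```bash
mkdir -p pics; ls; python3 - <<'E'
from workcell import *
import cv2
s=state();print(s)
for n in ["scene","top","wrist"]:
    im,d=get_image(n);cv2.imwrite(f"pics/a_{n}.png",im[:,:,::-1])
    c=camera_info(n);print(n,c)
E
```

```text
pics
{'clock': 0.0, 'joint_pos': array([-8.16177400e+01,  2.83135476e+01,  7.71279611e+01,  7.69624913e-04,
        7.46277828e+01, -5.47259803e+00]), 'joint_vel': array([-0.02625223, -0.03412987, -0.03627459,  0.02792203, -0.07407856,
        0.02587739]), 'effort': array([ 6.58773977e-03, -8.78814483e+01, -3.81850255e+01,  7.10782735e-02,
        5.34132379e-02, -1.06888617e-04]), 'tool_pos': array([ 0.14961002, -0.6064582 ,  0.23234785]), 'eef_rot': array([-96.08599023,  89.93070448,  97.76866336]), 'contact_force': array([ 0.06190483, -0.02764234,  0.08040212]), 'wrist_torque': array([-0.02205133, -0.02257786,  0.01683562]), 'width': 0.09122152562829486}
scene {'vfov': 44.939714565653155, 'cx': 312.2999868939428, 'cy': 232.74137301467022, 'world_to_cam': array([[ 0.38786607,  0.921686  , -0.00740437, -0.20356043],
       [-0.87321136,  0.37001477,  0.31716083,  0.41704505],
       [ 0.29506242, -0.11655035,  0.94834286, -1.58658119],
       [ 0.        ,  0.        ,  0.        ,  1.        ]])}
top {'vfov': 47.41735227197477, 'cx': 312.01146676060057, 'cy': 234.3895325921319, 'world_to_cam': array([[-0.01953266, -0.99977232, -0.00858994,  0.02062459],
       [ 0.9970943 , -0.02011162,  0.07347439, -0.51832471],
       [-0.07363042, -0.00712983,  0.99726011, -1.17790408],
       [ 0.        ,  0.        ,  0.        ,  1.        ]])}
wrist {'vfov': 60.53201772323975, 'cx': 319.2912026455898, 'cy': 235.60561844586007, 'tool_from_camera': array([[ 4.57574905e-04,  2.86001799e-01, -9.58228971e-01,
        -1.53436554e-01],
       [ 9.99999589e-01, -8.81416430e-04,  2.14445647e-04,
         7.33672757e-04],
       [-7.83266918e-04, -9.58228675e-01, -2.86002085e-01,
        -8.15169009e-02],
       [ 0.00000000e+00,  0.00000000e+00,  0.00000000e+00,
         1.00000000e+00]])}
```

View pics/a_scene.png

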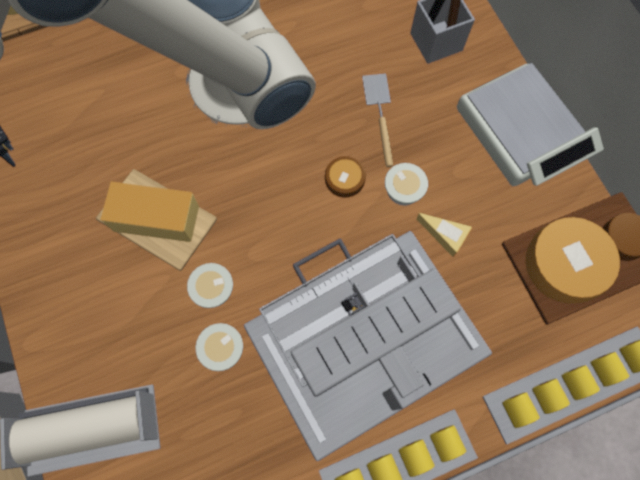

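View pics/a_top.png

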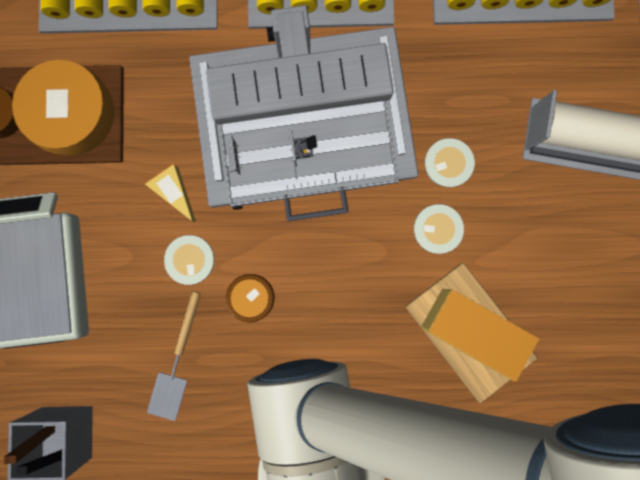

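View pics/a_wrist.png

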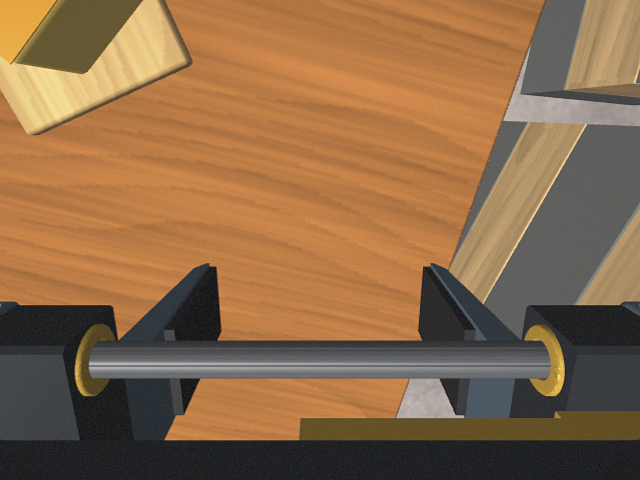

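```bash
cat > h.py <<'E'
from workcell import *
import numpy as np, cv2
from scipy.spatial.transform import Rotation as R
def K(c):
    f=240/np.tan(np.radians(c["vfov"]/2)); return f,c["cx"],c["cy"]
def w2c(n,s=None):
    c=camera_info(n)
    if "world_to_cam" in c: return c,c["world_to_cam"]
    T=np.eye(4);T[:3,:3]=R.from_euler('xyz',s["eef_rot"],degrees=True).as_matrix();T[:3,3]=s["tool_pos"]
    return c,np.linalg.inv(T@c["tool_from_camera"])
def ray(n,u,v,z,s=None):
    "pixel -> world point at height z"
    c,M=w2c(n,s);f,cx,cy=K(c);C=np.linalg.inv(M)
    d=C[:3,:3]@np.array([(u-cx)/f,-(v-cy)/f,-1]);o=C[:3,3]
    return o+d*(z-o[2])/d[2]
def proj(n,p,s=None):
    c,M=w2c(n,s);f,cx,cy=K(c);q=M[:3,:3]@np.array(p)+M[:3,3]
    return np.array([cx+f*q[0]/-q[2],cy-f*q[1]/-q[2]])
def crop(im,x0,y0,x1,y1,k,fn):
    cv2.imwrite(fn,cv2.resize(im[y0:y1,x0:x1,::-1],None,fx=k,fy=k,interpolation=cv2.INTER_CUBIC))
E
python3 - <<'E'
from h import *
im,d=get_image("top");crop(im,190,40,430,230,3.3,"pics/b_top.png")
im2,d2=get_image("scene");crop(im2,240,220,500,410,3,"pics/b_scene.png")
for cam in ["top","scene"]:
  for t in ["tray_handle","long_mark","jaw_face","jaw_plate","lever_grip","tray"]:
    for r in trace(t,cam)[:2]:
        m=r["pixels"];ys,xs=np.nonzero(m);print(cam,t,round(r["confidence"],2),r["rect"],xs.mean().round(1),ys.mean().round(1),len(xs))
E
```

```text
top tray_handle 0.76 [220.5, 101.9, 398.9, 218.0] 309.1 155.5 14456
top tray_handle 0.65 [290.9, 128.8, 319.4, 164.4] 302.5 146.5 521
top long_mark 0.69 [219.9, 103.4, 400.2, 222.2] 308.8 155.4 14318
top jaw_face 0.65 [187.4, 8.5, 417.7, 219.6] 302.7 115.9 34602
top jaw_face 0.61 [219.4, 102.4, 400.6, 222.3] 309.0 156.1 14825
top lever_grip 0.26 [290.4, 133.5, 317.8, 164.7] 303.4 147.5 495
top tray 0.74 [219.5, 101.7, 399.3, 220.6] 309.1 155.9 14795
scene tray_handle 0.74 [262.1, 235.4, 418.6, 388.1] 335.9 292.6 8872
scene long_mark 0.65 [259.9, 233.6, 417.1, 385.8] 336.3 292.6 8545
scene long_mark 0.54 [100.0, 183.3, 197.9, 238.9] 150.2 211.2 4510
scene jaw_face 0.68 [341.0, 280.6, 371.7, 316.0] 355.0 300.9 464
scene jaw_plate 0.75 [351.8, 283.6, 371.0, 306.9] 360.2 294.7 130
scene lever_grip 0.31 [342.4, 298.2, 360.5, 310.3] 350.9 303.7 190
scene tray 0.58 [258.6, 232.5, 423.3, 384.7] 336.6 292.4 8474
```

View pics/b_top.png

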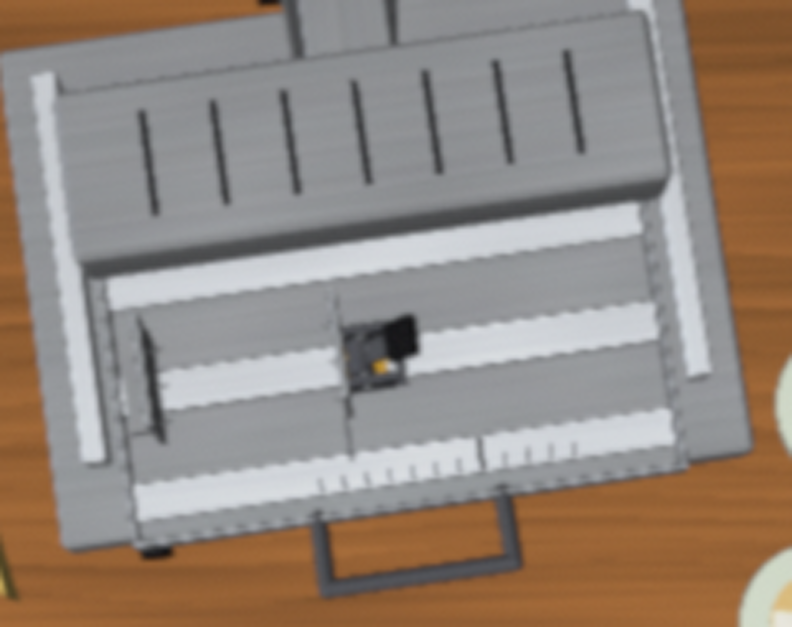

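View pics/b_scene.png

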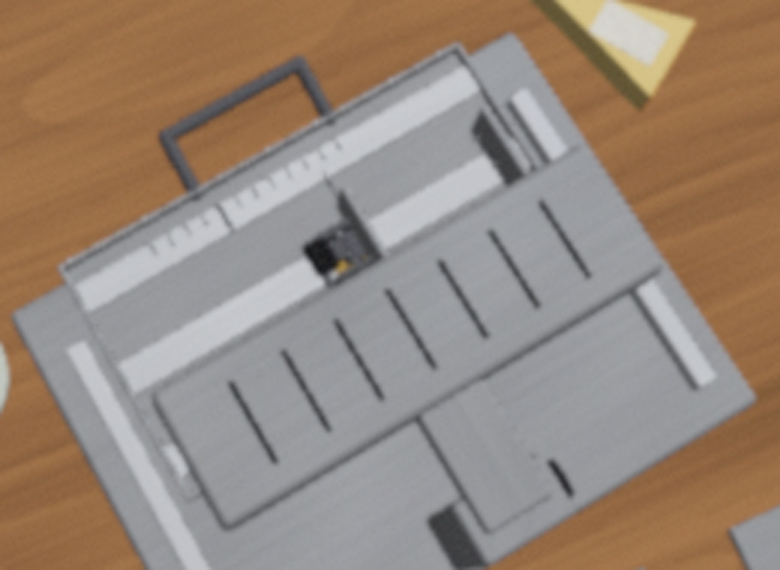

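```bash
python3 - <<'E'
from h import *
f=lambda u,v:(190+(u+.5)/3.3-.5,40+(v+.5)/3.3-.5)
for n,u,v,z in [("baseL",68,548,.042),("baseR",750,450,.042),("baseL0",2,52,.042),("baseR0",685,0,.042),("hL",325,590,.078),("hR",520,567,.078),("mark",480,453,.056),("plateback",336,297,.12),("platefront",349,400,.12),("lever",402,337,.117),("hoodfL",90,268,.23),("hoodfR",660,190,.23)]:
    print(n,ray("top",*f(u,v),z).round(4))
g=lambda u,v:(240+(u+.5)/3-.5,220+(v+.5)/3-.5)
for n,u,v,z in [("baseL",512,35,.042),("baseR",18,313,.042),("hL",298,60,.078),("hR",165,135,.078),("mark",227,218,.056),("platefront",345,195,.12),("platerear",378,258,.12)]:
    print("sc",n,ray("scene",*g(u,v),z).round(4))
E
```

```text
baseL [0.5835 0.2287 0.042 ]
baseR [ 0.6389 -0.2191  0.042 ]
baseL0 [0.9182 0.271  0.042 ]
baseR0 [ 0.9433 -0.186   0.042 ]
hL [0.5487 0.0591 0.078 ]
hR [ 0.5608 -0.0645  0.078 ]
mark [ 0.6381 -0.0417  0.056 ]
plateback [0.7257 0.0472 0.12  ]
platefront [0.6612 0.0403 0.12  ]
lever [0.7005 0.007  0.117 ]
hoodfL [0.7154 0.1791 0.23  ]
hoodfR [ 0.7525 -0.1386  0.23  ]
sc baseL [0.5868 0.231  0.042 ]
sc baseR [ 0.6418 -0.2149  0.042 ]
sc hL [0.5491 0.0582 0.078 ]
sc hR [ 0.5647 -0.0603  0.078 ]
sc mark [ 0.6387 -0.0399  0.056 ]
sc platefront [0.6699 0.0413 0.12  ]
sc platerear [0.722  0.0442 0.12  ]
```

```bash
cat >> h.py <<'E'
def mel(yaw):
    a=np.radians(yaw);return np.array([np.cos(a),np.sin(a),0]),np.array([-np.sin(a),np.cos(a),0])
def goto(p,zdir,s=None):
    "shift (tool axes, mm) and rotvec for tool-down pose with tool z along zdir"
    s=s or state();R0=R.from_euler('xyz',s["eef_rot"],degrees=True).as_matrix()
    x=np.array([0,0,-1.]);z=np.array(zdir);y=np.cross(z,x);R1=np.c_[x,y,z]
    sh=R0.T@(np.array(p)-s["tool_pos"]);rv=R.from_matrix(R0.T@R1).as_rotvec(degrees=True)
    print("tool",s["tool_pos"].round(4),"w",round(s["width"],4),"F",s["contact_force"].round(1),"t",round(s["clock"],2))
    print("shift",sh.round(4),"turn",rv.round(2));return sh,rv
E
python3 - <<'E'
from h import *
s=state();print(R.from_euler('xyz',s["eef_rot"],degrees=True).as_matrix().round(3))
mx,my=mel(7)
for z in (my,-my): goto([.556,-.002,.2],z)
goto([.556,-.002,.2],mx)
E
```

```text
[[-0.     0.239 -0.971]
 [-0.    -0.971 -0.239]
 [-1.     0.     0.   ]]
tool [ 0.1496 -0.6068  0.2329] w 0.0912 F [-0.8  0.3  0.2] t 0.85
shift [ 0.0329 -0.4899 -0.5394] turn [96.85 -0.   -0.  ]
tool [ 0.1496 -0.6068  0.2329] w 0.0912 F [-0.8  0.3  0.2] t 0.85
shift [ 0.0329 -0.4899 -0.5394] turn [-83.15   0.    -0.  ]
tool [ 0.1496 -0.6068  0.2329] w 0.0912 F [-0.8  0.3  0.2] t 0.85
shift [ 0.0329 -0.4899 -0.5394] turn [-173.15    0.      0.  ]
```

```bash
python3 -m inch '[[[0.033,-0.49,-0.539],[-83.15,0,0],0.05],[[0.033,-0.49,-0.539],[-83.15,0,0],0.05],[[0.033,-0.49,-0.539],[-83.15,0,0],0.05],[[0.033,-0.49,-0.539],[-83.15,0,0],0.05],[[0.033,-0.49,-0.539],[-83.15,0,0],0.05]]' 20; python3 - <<'E'
from h import *
mx,my=mel(7);goto([.556,-.002,.2],-my)
E
```

```text
clock: 1.27
tool_pos: [0.2663, -0.4324, 0.2235]
eef_rot: [78.5, 90.0, -51.5]
contact_force: [1.6, -0.5, -0.0]
width: 0.0608
tool [ 0.2663 -0.4324  0.2235] w 0.0608 F [ 1.6 -0.5 -0. ] t 1.27
shift [ 0.0234 -0.0548 -0.5159] turn [-4.701e+01  1.000e-02 -2.000e-02]
```

```bash
python3 -m inch '[[[0.023,-0.055,-0.516],[-47,0,0],0.05],[[0.023,-0.055,-0.516],[-47,0,0],0.05],[[0.023,-0.055,-0.516],[-47,0,0],0.05],[[0.023,-0.055,-0.516],[-47,0,0],0.05],[[0.023,-0.055,-0.516],[-47,0,0],0.05]]'; python3 - <<'E'
from h import *
mx,my=mel(7);goto([.556,-.002,.2],-my)
E
```

```text
clock: 1.68
tool_pos: [0.3824, -0.2595, 0.2145]
eef_rot: [49.6, 89.9, -44.6]
contact_force: [1.2, -1.1, -0.2]
width: 0.0497
tool [ 0.3824 -0.2595  0.2145] w 0.0497 F [ 1.2 -1.1 -0.2] t 1.68
shift [ 0.0144  0.1543 -0.2695] turn [-11.19   0.04  -0.04]
```

```bash
python3 -m inch '[[[0.014,0.154,-0.27],[-11.2,0,0],0.05],[[0.014,0.154,-0.27],[-11.2,0,0],0.05],[[0.014,0.154,-0.27],[-11.2,0,0],0.05],[[0.014,0.154,-0.27],[-11.2,0,0],0.05],[[0.014,0.154,-0.27],[-11.2,0,0],0.05]]'; python3 - <<'E'
from h import *
mx,my=mel(7);goto([.556,-.002,.2],-my)
E
```

```text
clock: 2.1
tool_pos: [0.4984, -0.0863, 0.2052]
eef_rot: [47.6, 89.9, -35.4]
contact_force: [0.6, -1.1, -0.1]
width: 0.0501
tool [ 0.4984 -0.0863  0.2052] w 0.0501 F [ 0.6 -1.1 -0.1] t 2.1
shift [ 0.0052  0.0674 -0.0766] turn [ 0.02  0.05 -0.06]
```

```bash
python3 -m inch '[[[0.005,0.067,-0.077],[0,0,0],0.05],[[0.005,0.067,-0.077],[0,0,0],0.05],[[0.005,0.067,-0.077],[0,0,0],0.05],[[0.005,0.067,-0.077],[0,0,0],0.05]]'; python3 - <<'E'
from h import *
mx,my=mel(7);s=state();goto([.556,-.002,.072],-my)
im,d=get_image("wrist");cv2.imwrite("pics/c_wrist.png",im[:,:,::-1])
print(proj("wrist",[.5487,.0591,.078],s),proj("wrist",[.5608,-.0645,.078],s))
E
```

```text
clock: 2.43
tool_pos: [0.5576, 0.0019, 0.1999]
eef_rot: [78.9, 89.9, -3.9]
contact_force: [-1.3, -0.7, 0.0]
width: 0.0501
tool [0.5576 0.0019 0.1999] w 0.0501 F [-1.3 -0.7  0. ] t 2.43
shift [ 0.1279 -0.0024  0.0036] turn [ 0.22  0.02 -0.13]
[315.69759635 148.88649782] [311.22991499 318.98182785]
```

View pics/c_wrist.png

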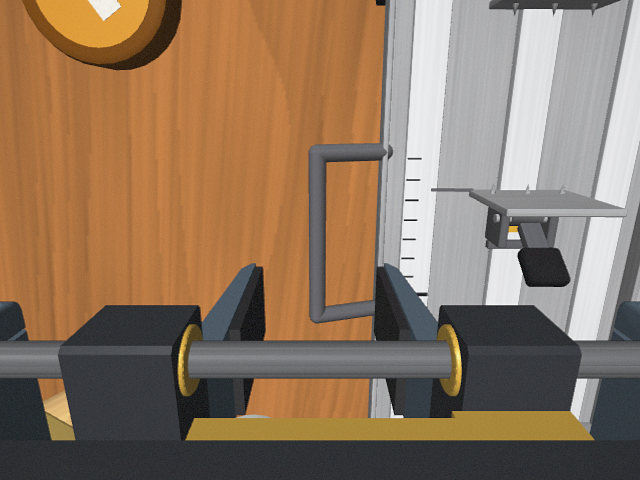

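```bash
python3 -m inch '[[[0.041,0,0.003],[0,0,0],0.05],[[0.082,0,0.003],[0,0,0],0.05],[[0.123,0,0.003],[0,0,0],0.05],[[0.126,0,0.003],[0,0,0],0.05],[[0.127,0,0.003],[0,0,0],0.05]]'; python3 - <<'E'
from h import *
mx,my=mel(7);s=state();goto([.556,-.002,.072],-my)
im,d=get_image("wrist");cv2.imwrite("pics/d_wrist.png",im[:,:,::-1])
E
```

```text
clock: 2.9
tool_pos: [0.5553, -0.0036, 0.072]
eef_rot: [-89.6, 89.8, -172.4]
contact_force: [0.6, 0.5, 1.7]
width: 0.0498
tool [ 0.5553 -0.0036  0.072 ] w 0.0498 F [0.6 0.5 1.7] t 2.9
shift [-0.      0.0009 -0.0015] turn [0.14 0.   0.17]
```

View pics/d_wrist.png

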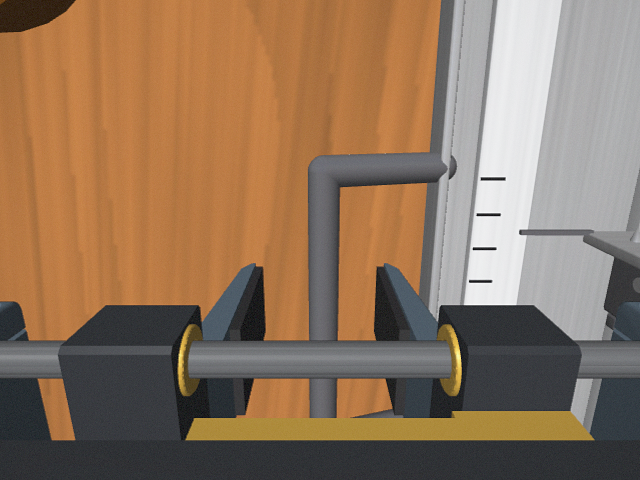

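The bar (column ~322) lies between the fingers (255–380), near their centre. Close on it.

```bash
python3 -m inch '[[[0,0.001,0],[0,0,0],0.008],[[0,0.001,0],[0,0,0],0.008],[[0,0.001,0],[0,0,0],0.008],[[0,0.001,0],[0,0,0],0.008],[[0,0.001,0],[0,0,0],0.008]]' 25; python3 - <<'E'
from h import *
mx,my=mel(7);s=state();goto(s["tool_pos"]-.152*mx,-my)
E
```

```text
clock: 3.37
tool_pos: [0.5581, -0.0035, 0.0745]
eef_rot: [56.1, 89.9, -26.7]
contact_force: [0.4, 0.2, -0.6]
width: 0.0197
tool [ 0.5581 -0.0035  0.0745] w 0.0197 F [ 0.4  0.2 -0.6] t 3.37
shift [-0.0003 -0.152  -0.0004] turn [ 0.16  0.07 -0.1 ]
```

```bash
python3 -m inch '[[[0,0,0],[0,0,0],0.008],[[0,0,0],[0,0,0],0.008],[[0,-0.01,0],[0,0,0],0.008],[[0,-0.03,0],[0,0,0],0.008],[[0,-0.05,0],[0,0,0],0.008]]' 25; python3 - <<'E'
from h import *
mx,my=mel(7);s=state();goto(np.r_[(np.array([.5581,-.0035])-.152*mx[:2]),.0735],-my)
E
```

```text
clock: 3.78
tool_pos: [0.5098, -0.0095, 0.0748]
eef_rot: [75.2, 89.7, -7.6]
contact_force: [5.4, 2.0, 1.9]
width: 0.0112
tool [ 0.5098 -0.0095  0.0748] w 0.0112 F [5.4 2.  1.9] t 3.78
shift [ 0.0007 -0.1033 -0.0004] turn [ 0.16  0.08 -0.31]
```

```bash
python3 -m inch '[[[0,-0.02,0],[0,0,0],0.008],[[0,-0.04,0],[0,0,0],0.008],[[0,-0.06,0],[0,0,0],0.008],[[0,-0.075,0],[0,0,0],0.008],[[0,-0.085,0],[0,0,0],0.008]]' 25; python3 - <<'E'
from h import *
mx,my=mel(7);s=state();goto(np.r_[(np.array([.5581,-.0035])-.152*mx[:2]),.0735],-my)
E
```

```text
clock: 4.2
tool_pos: [0.4331, -0.0206, 0.0756]
eef_rot: [78.6, 88.7, -4.3]
contact_force: [50.1, 21.3, -28.2]
width: 0.0388
tool [ 0.4331 -0.0206  0.0756] w 0.0388 F [ 50.1  21.3 -28.2] t 4.2
shift [ 0.0015 -0.0259 -0.0017] turn [ 0.08  0.25 -1.26]
```

```bash
python3 - <<'E'
from h import *
im,d=get_image("wrist");cv2.imwrite("pics/e_wrist.png",im[:,:,::-1])
im,d=get_image("top");crop(im,190,40,430,280,2.5,"pics/e_top.png");s=state();print(s["contact_force"],s["width"],s["tool_pos"])
E
```

```text
[ 48.87099442  26.66889695 -33.36492822] 0.036843758871327674 [ 0.43378826 -0.02061929  0.07566887]
```

View pics/e_wrist.png

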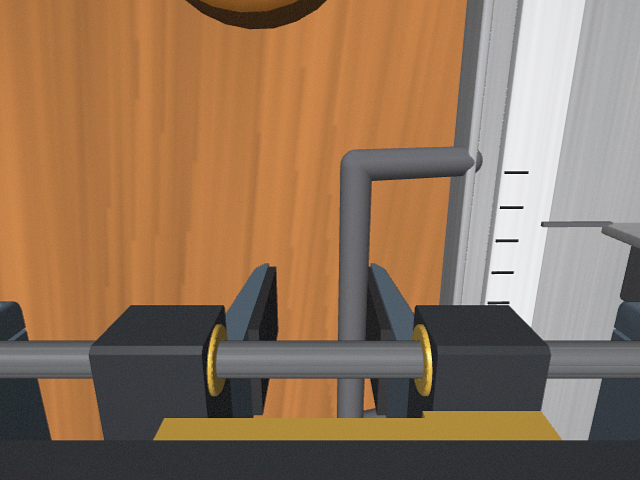

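View pics/e_top.png

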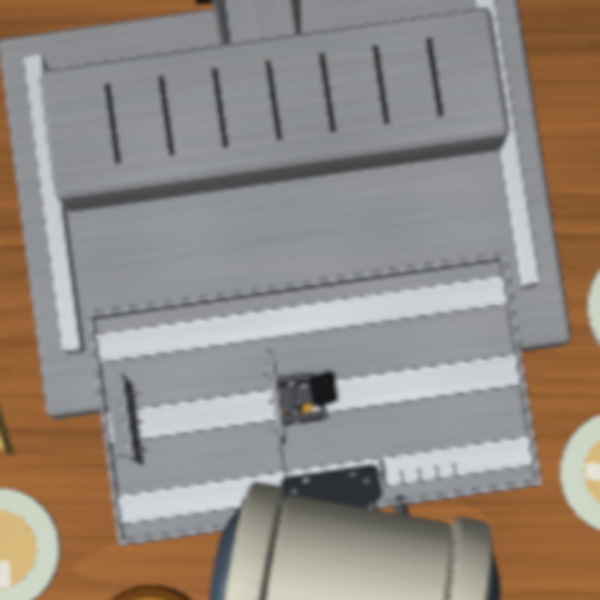

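```bash
python3 - <<'E'
from h import *
mx,my=mel(7)
f=lambda u,v,k:(190+(u+.5)/k-.5,40+(v+.5)/k-.5)
a=ray("top",*f(688,465,3.3),.064);b=ray("top",*f(540,485,2.5),.064);print(a,b,(b-a)@mx,(b-a)@my)
a=ray("top",*f(137,545,3.3),.064);b=ray("top",*f(118,545,2.5),.064);print(a,b,(b-a)@mx,(b-a)@my)
print("bar",(state()["tool_pos"]+mx*.012-np.array([.5581,-.0035,0]))@mx)
for t in ["small_wheel","cheese_block","tub"]:
  for r in trace(t,"top"): print(t,r["confidence"],r["rect"],ray("top",*np.array(r["rect"]).reshape(2,2).mean(0),.04).round(3))
E
```

```text
[ 0.62607514 -0.17483052  0.064     ] [ 0.51279877 -0.18721525  0.064     ] -0.11394134389354256 0.0015125048645158235
[0.58163525 0.1800849  0.064     ] [0.46933999 0.16897819 0.064     ] -0.11281179871809192 0.0026614244725802717
bar -0.11347145643267027
small_wheel 0.75 [226.0, 274.1, 273.4, 324.8] [0.38  0.146 0.04 ]
cheese_block 0.36 [229.2, 275.8, 276.2, 327.2] [0.376 0.14  0.04 ]
tub 0.95 [414.5, 202.6, 460.3, 253.5] [ 0.525 -0.26   0.04 ]
tub 0.87 [166.9, 237.3, 215.4, 285.8] [0.464 0.271 0.04 ]
tub 0.65 [423.3, 136.5, 473.3, 185.4] [ 0.671 -0.288  0.04 ]
tub 0.37 [188.1, 8.2, 416.8, 254.3] [0.743 0.027 0.04 ]
```

```bash
python3 -m inch '[[[0,0.001,0],[0,0,0],0.06],[[0,0.003,0],[0,0,0],0.06],[[0,0.005,0],[0,0,0],0.06],[[0,0.007,0],[0,0,0],0.06],[[0,0.009,0],[0,0,0],0.06]]' 25; python3 - <<'E'
from h import *
im,d=get_image("wrist");cv2.imwrite("pics/f_wrist.png",im[:,:,::-1])
mx,my=mel(7);s=state();goto([.43,-.02,.2],mx)
E
```

```text
clock: 4.87
tool_pos: [0.4439, -0.0192, 0.0758]
eef_rot: [78.9, 88.7, -4.0]
contact_force: [-0.6, -0.6, 0.1]
width: 0.0596
tool [ 0.4444 -0.0193  0.0758] w 0.0599 F [-0.1 -0.5  0.1] t 4.92
shift [-0.1245 -0.0115 -0.0005] turn [-89.91   1.26  -0.84]
```

View pics/f_wrist.png

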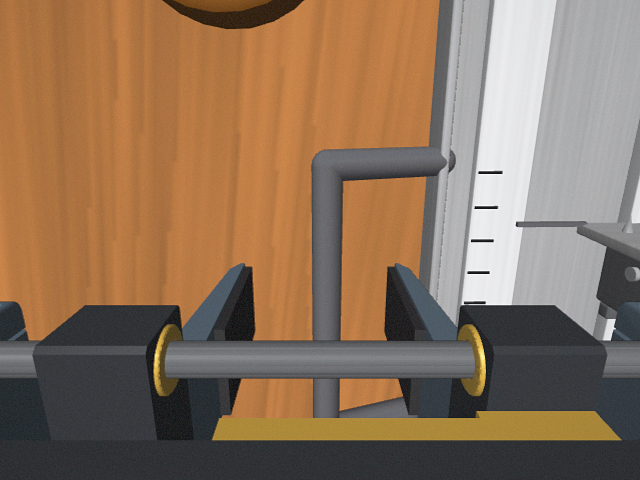

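```bash
python3 -m inch '[[[-0.035,0,0],[0,0,0],0.09],[[-0.075,0,0],[0,0,0],0.09],[[-0.115,0,0],[0,0,0],0.09],[[-0.14,0,0],[0,0,0],0.09],[[-0.14,0,0],[0,0,0],0.09]]' 25; python3 - <<'E'
from h import *
mx,my=mel(7);s=state();goto([.585,.003,.22],mx)
E
```

```text
clock: 5.33
tool_pos: [0.443, -0.0194, 0.2204]
eef_rot: [77.3, 88.2, -5.6]
contact_force: [1.2, 0.1, 0.0]
width: 0.0888
tool [ 0.443  -0.0194  0.2204] w 0.0888 F [1.2 0.1 0. ] t 5.33
shift [ 0.0047  0.1436 -0.0048] turn [-89.91   1.66  -1.05]
```

```bash
python3 -m inch '[[[0,0.144,-0.005],[-89.9,1.66,-1.05],0.09],[[0,0.144,-0.005],[-89.9,1.66,-1.05],0.09],[[0,0.144,-0.005],[-89.9,1.66,-1.05],0.09],[[0,0.144,-0.005],[-89.9,1.66,-1.05],0.09],[[0,0.144,-0.005],[-89.9,1.66,-1.05],0.09]]'; python3 - <<'E'
from h import *
mx,my=mel(7);s=state();goto([.585,.003,.22],mx)
E
```

```text
clock: 5.75
tool_pos: [0.5889, 0.0038, 0.2239]
eef_rot: [60.0, 89.1, 13.2]
contact_force: [-1.9, 0.3, 0.4]
width: 0.0903
tool [0.5889 0.0038 0.2239] w 0.0903 F [-1.9  0.3  0.4] t 5.75
shift [ 0.0038 -0.0035 -0.0021] turn [-53.72   0.83  -0.54]
```

```bash
python3 -m inch '[[[0.004,-0.004,-0.002],[-53.7,0.83,-0.54],0.09],[[0.004,-0.004,-0.002],[-53.7,0.83,-0.54],0.09],[[0.004,-0.004,-0.002],[-53.7,0.83,-0.54],0.09],[[0.004,-0.004,-0.002],[-53.7,0.83,-0.54],0.09],[[0.004,-0.004,-0.002],[-53.7,0.83,-0.54],0.09]]'; python3 - <<'E'
from h import *
mx,my=mel(7);s=state();goto([.585,.003,.22],mx)
E
```

```text
clock: 6.17
tool_pos: [0.5841, 0.0025, 0.2189]
eef_rot: [56.8, 89.8, 45.8]
contact_force: [0.3, 0.1, 0.4]
width: 0.0899
tool [0.5841 0.0025 0.2189] w 0.0899 F [0.3 0.1 0.4] t 6.17
shift [-0.0011  0.0007  0.0007] turn [-17.96   0.16  -0.17]
```

```bash
python3 -m inch '[[[0,0,0],[-18,0.16,-0.17],0.09],[[0,0,0],[-18,0.16,-0.17],0.09],[[0,0,0],[-18,0.16,-0.17],0.09],[[0,0,0],[-18,0.16,-0.17],0.09]]'; python3 - <<'E'
from h import *
mx,my=mel(7);s=state();goto([.585,.003,.22],mx)
im,d=get_image("wrist");cv2.imwrite("pics/g_wrist.png",im[:,:,::-1])
im,d=get_image("top");crop(im,190,40,430,280,2.5,"pics/g_top.png")
im,d=get_image("scene");crop(im,220,160,480,360,3,"pics/g_scene.png")
E
```

```text
clock: 6.5
tool_pos: [0.5836, 0.0025, 0.2181]
eef_rot: [169.9, 89.9, 177.1]
contact_force: [-0.4, -0.4, -0.1]
width: 0.0901
tool [0.5836 0.0025 0.2181] w 0.0901 F [-0.4 -0.4 -0.1] t 6.5
shift [-0.0019  0.0003  0.0014] turn [ 0.26 -0.09 -0.02]
```

View pics/g_wrist.png

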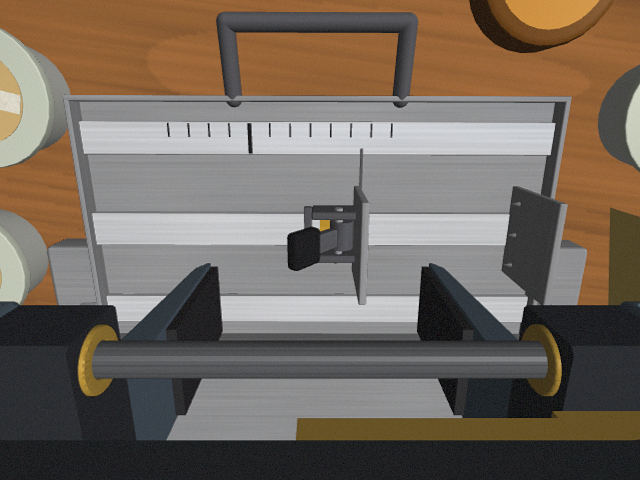

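View pics/g_top.png

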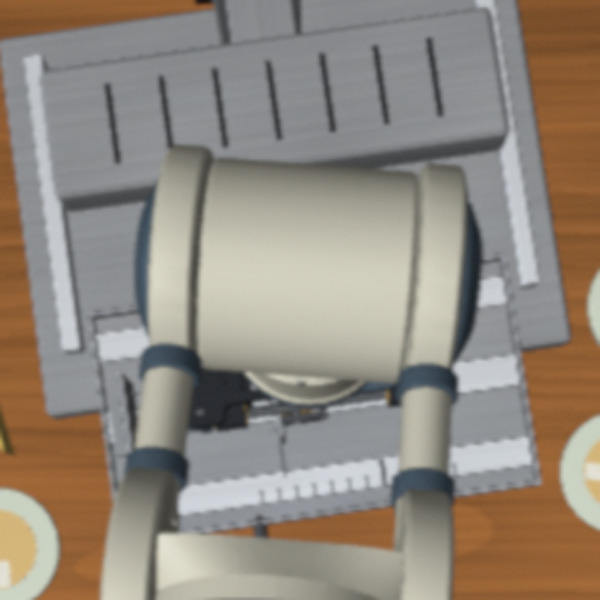

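View pics/g_scene.png

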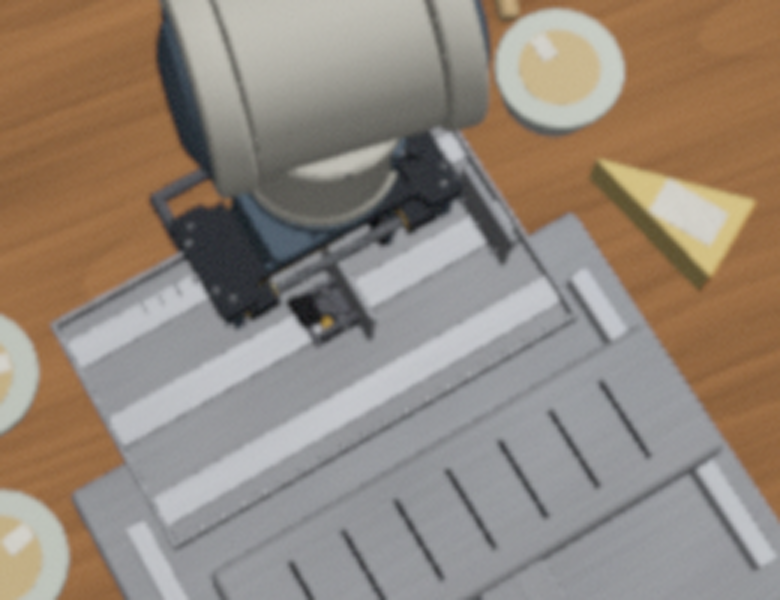

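```bash
python3 - <<'E'
from h import *
s=state();mx,my=mel(7)
T=s["tool_pos"]
def q(n,u,v,z):
    p=ray("wrist",u,v,z,s);print(n,p.round(4),"rel mx %.1f my %.1f"%((p-T)@mx*1e3,(p-T)@my*1e3))
q("markt",250,124,.056);q("markb",250,153,.056);q("ptr",361,152,.058);q("ptr",361,180,.06)
for u,v in [(356,187),(367,201),(357,303),(367,303)]: q("plate",u,v,.12)
q("leverend",300,235,.114)
q("frontL",68,98,.064);q("frontR",570,98,.064);q("hL",235,22,.072);q("hR",400,22,.072)
q("fixed",565,204,.122);q("fixed",548,303,.122);
im,d=get_image("wrist");crop(im,230,90,400,320,2.6,"pics/h.png")
for t in ["long_mark","jaw_plate","jaw_face","lever_grip","lever_tip"]:
  for r in trace(t,"wrist")[:1]: print(t,r["confidence"],r["rect"])
E
```

```text
markt [ 0.5176 -0.0577  0.056 ] rel mx -73.1 my -51.7
markb [ 0.5388 -0.0562  0.056 ] rel mx -51.9 my -52.8
ptr [0.5278 0.0268 0.058 ] rel mx -52.7 my 31.0
ptr [0.5484 0.0297 0.06  ] rel mx -31.9 my 31.3
plate [0.5445 0.0201 0.12  ] rel mx -36.9 my 22.2
plate [0.5524 0.0282 0.12  ] rel mx -28.1 my 29.3
plate [0.6222 0.0322 0.12  ] rel mx 41.6 my 24.8
plate [0.6214 0.0389 0.12  ] rel mx 41.7 my 31.5
leverend [ 0.5812 -0.011   0.114 ] rel mx -4.3 my -13.1
frontL [ 0.5151 -0.1861  0.064 ] rel mx -91.3 my -178.8
frontR [0.4721 0.168  0.064 ] rel mx -90.8 my 177.9
hL [ 0.4533 -0.0697  0.072 ] rel mx -138.4 my -55.8
hR [0.4402 0.0382 0.072 ] rel mx -138.2 my 53.0
fixed [0.5391 0.1501 0.122 ] rel mx -26.4 my 151.9
fixed [0.6059 0.1583 0.122 ] rel mx 40.9 my 151.9
long_mark 0.68 [62.3, 10.9, 571.2, 338.8]
jaw_plate 0.82 [352.9, 155.9, 369.4, 303.9]
jaw_face 0.79 [287.4, 149.0, 366.2, 304.7]
lever_grip 0.63 [287.4, 225.9, 320.3, 271.8]
lever_tip 0.87 [285.6, 206.3, 353.6, 270.1]
```

View pics/h.png

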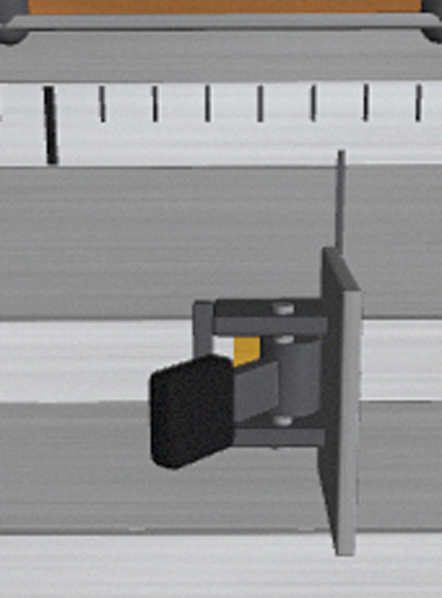

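```bash
python3 - <<'E'
from h import *
mx,my=mel(7);s=state();goto(s["tool_pos"]*[1,1,0]+np.array([0,0,.108])+.006*mx+.0035*my,mx)
E
python3 -m inch '[[[0.03,0.003,0.006],[0.2,0,0],0.09],[[0.065,0.003,0.006],[0.2,0,0],0.09],[[0.095,0.003,0.006],[0.2,0,0],0.09],[[0.11,0.003,0.006],[0.2,0,0],0.08],[[0.11,0.003,0.006],[0.2,0,0],0.07]]' 10; python3 - <<'E'
from h import *
im,d=get_image("wrist");cv2.imwrite("pics/i_wrist.png",im[:,:,::-1])
mx,my=mel(7);s=state();goto(s["tool_pos"]-my*.08,mx)
E
```

```text
tool [0.5841 0.0025 0.2189] w 0.09 F [ 0.9  0.1 -1. ] t 6.95
shift [0.1109 0.0035 0.006 ] turn [ 0.01 -0.   -0.  ]
clock: 7.37
tool_pos: [0.5877, 0.0064, 0.1056]
eef_rot: [167.8, 89.7, 174.6]
contact_force: [-0.6, -0.2, -0.2]
width: 0.0795
tool [0.5888 0.0063 0.1077] w 0.0752 F [ 0.3 -0.6  1. ] t 7.42
shift [-0.0001 -0.08    0.0003] turn [-0.21 -0.17 -0.04]
```

View pics/i_wrist.png

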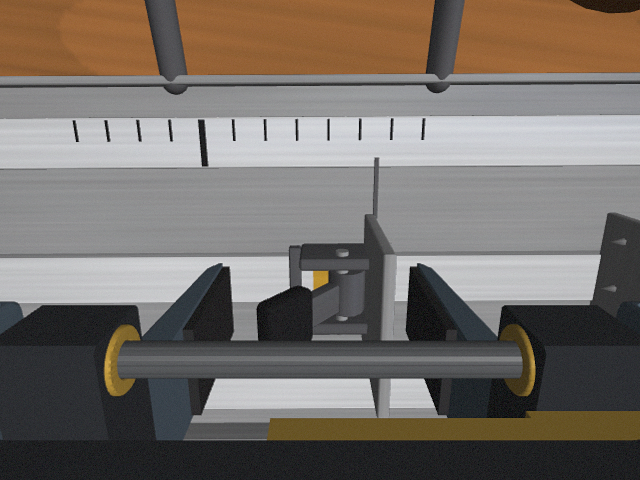

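```bash
python3 -m inch '[[[0,-0.005,0],[0,0,0],0.07],[[0,-0.02,0],[-0.2,0,0],0.07],[[0,-0.04,0],[-0.2,0,0],0.07],[[0,-0.06,0],[-0.2,0,0],0.07],[[0,-0.075,0],[-0.2,0,0],0.07]]' 10; python3 - <<'E'
from h import *
im,d=get_image("wrist");cv2.imwrite("pics/j_wrist.png",im[:,:,::-1])
mx,my=mel(7);s=state();goto(s["tool_pos"]-my*.016,mx)
E
```

```text
clock: 7.83
tool_pos: [0.5986, -0.0698, 0.1094]
eef_rot: [-177.5, 90.0, -170.5]
contact_force: [0.3, 2.9, 1.5]
width: 0.0701
tool [ 0.5991 -0.072   0.1093] w 0.0701 F [ 1.  -4.2 -0. ] t 7.88
shift [ 0.    -0.016  0.   ] turn [-0.1  -0.01  0.06]
```

View pics/j_wrist.png

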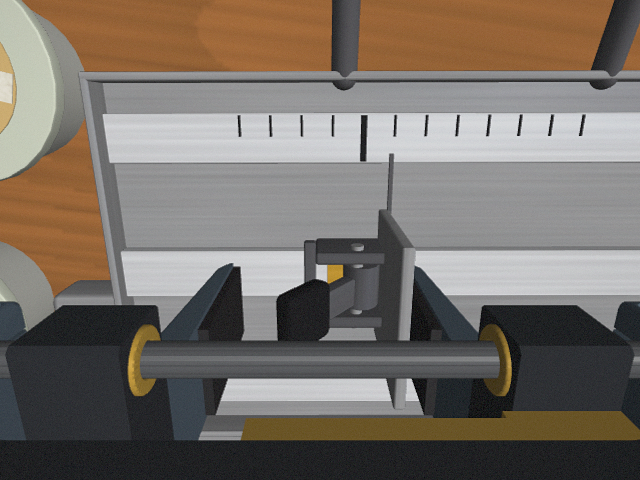

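```bash
python3 -m inch '[[[0,-0.003,0],[0,0,0],0.07],[[0,-0.006,0],[0,0,0],0.07],[[0,-0.008,0],[0,0,0],0.07],[[0,-0.008,0],[0,0,0],0.07]]' 10; cat >> h.py <<'E'
def look(fn):
    s=state();im,d=get_image("wrist");cv2.imwrite(f"pics/{fn}.png",im[:,:,::-1]);T=s["tool_pos"];mx,my=mel(7)
    R0=R.from_euler('xyz',s["eef_rot"],degrees=True).as_matrix()
    print("tool",T.round(4),"w",round(s["width"],4),"F",s["contact_force"].round(1),"t",round(s["clock"],2),"z axis yaw",np.degrees(np.arctan2(R0[1,2],R0[0,2])).round(2),"down",R0[:,0].round(4))
    return s,im,(lambda u,v,z:((ray("wrist",u,v,z,s)-T)@my*1e3).round(2))
def darkcol(im,row,c0,c1):
    g=im[row,c0:c1].astype(float).mean(1);w=np.clip(np.median(g)-25-g,0,None)
    return round(float((w*np.arange(c0,c1)).sum()/max(w.sum(),1e-9)),2) if w.sum()>0 else None
E
python3 - <<'E'
from h import *
s,im,m=look("k_wrist");crop(im,280,60,480,240,3.5,"pics/k_c.png")
E
```

```text
clock: 8.22
tool_pos: [0.6003, -0.0799, 0.1097]
eef_rot: [-71.0, 89.9, -64.1]
contact_force: [-0.7, 0.2, 0.0]
width: 0.0697
tool [ 0.6003 -0.0799  0.1097] w 0.0697 F [-0.7  0.2  0. ] t 8.22 z axis yaw 6.91 down [ 6.0e-04 -1.2e-03 -1.0e+00]
```

View pics/k_c.png

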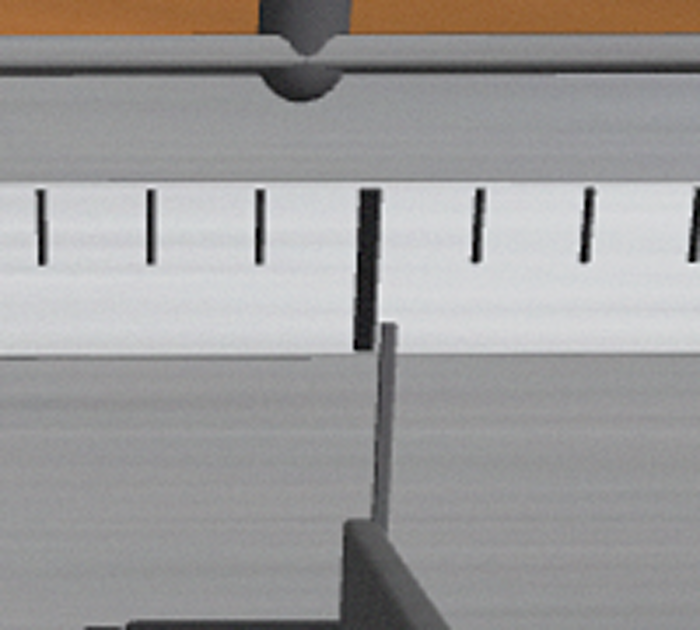

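```bash
python3 - <<'E'
from h import *
s,im,m=look("k2_wrist")
f=lambda u,v:(280+(u+.5)/3.5-.5,60+(v+.5)/3.5-.5)
print("mark",m(*f(365,330),.056),m(*f(370,195),.056),"ticks",m(*f(478,230),.056)-m(*f(260,230),.056))
for z in (.056,.058,.06,.062): print(z,"ptr",m(*f(389,330),z),m(*f(381,500),z))
g=im[:, :].astype(int).mean(2)
for r in (118,130,140,150,154,158,165,175,185,195): print(r,g[r,372:402].astype(int))
d=get_image("wrist")[1]
print(d[155,388:394],d[170,386:392],d[170,360:366],d[145,400:405])
E
```

```text
tool [ 0.6002 -0.0797  0.1095] w 0.0698 F [-0.3  1.1 -0.4] t 8.27 z axis yaw 6.92 down [ 3.0e-04 -1.2e-03 -1.0e+00]
mark 31.48 31.36 ticks 30.28
0.056 ptr 34.88 34.91
0.058 ptr 34.54 34.57
0.06 ptr 34.2 34.22
0.062 ptr 33.86 33.88
118 [211 208 208 208 209 211 209 210 213 201  59  27  32  42  35  44 122 218
 208 209 211 212 210 210 210 210 208 210 210 209]
130 [210 209 208 209 210 207 207 214 206 148  28  29  34  39  30  84 182 212
 212 208 211 207 208 207 212 207 208 209 211 212]
140 [214 214 212 211 212 211 213 216 206  67  28  29  40  32  44 122 220 213
 214 211 211 214 213 214 212 212 214 213 211 212]
150 [209 213 210 209 209 212 210 214 205  11  35  35  37  33  88 181 215 210
 212 214 210 212 210 214 210 211 210 213 213 212]
154 [209 211 211 211 212 213 211 207 151  26  32  37  37  30  87 168  77  87
  88  84 111 190 212 213 212 213 213 214 211 213]
158 [199 201 203 203 201 205 203 200 152  20  31  29  25  30 108 204  83  85
  86  81 121 208 204 201 202 202 204 203 203 204]
165 [153 153 152 153 152 155 154 152 155 154 152 151 153 156 155 143  64  89
  85  86 117 157 151 150 151 151 152 152 150 154]
175 [148 148 149 148 146 148 148 148 150 149 146 148 150 148 141  86  87  87
  87  97 140 152 145 149 148 150 149 148 152 149]
185 [146 152 149 151 148 150 150 152 148 152 150 152 151 150 144  48  87  85
  89 118 153 150 152 150 152 150 152 151 152 150]
195 [150 149 151 152 151 151 151 148 150 151 150 151 152 143  90  78  87  87
  98 139 152 149 153 148 150 152 150 147 149 151]
[0.1985506  0.19901364 0.19885066 0.19866966 0.198705   0.20205577] [0.21023212 0.20197678 0.2001119  0.19997668 0.20008494 0.20036669] [0.20922531 0.21098135 0.21000901 0.21049729 0.21150891 0.20956244] [0.20037723 0.20123363 0.20054796 0.20056993 0.20056078]
```

```bash
python3 -m inch '[[[0,-0.001,0],[0,0,0],0.07],[[0,-0.002,0],[0,0,0],0.07],[[0,-0.003,0],[0,0,0],0.07],[[0,-0.003,0],[0,0,0],0.07]]' 10; cat >> h.py <<'E'
def cen(im,row,c0,c1,bg=None):
    g=im[row,c0:c1].astype(float).mean(1);b=np.percentile(g,80);w=np.clip(b-8-g,0,None);return (w*np.arange(c0,c1)).sum()/w.sum()
E
python3 - <<'E'
from h import *
s,im,m=look("l_wrist");crop(im,280,60,480,240,3.5,"pics/l_c.png")
g=im.astype(int).mean(2).astype(int)
for r in (125,140,150,156,165,175): print(r,g[r,372:402])
print(g[105:170,384])
E
```

```text
clock: 8.7
tool_pos: [0.6004, -0.0825, 0.1092]
eef_rot: [-112.4, 89.9, -105.4]
contact_force: [-0.1, 0.8, 0.2]
width: 0.07
tool [ 0.6004 -0.0825  0.1092] w 0.07 F [-0.1  0.8  0.2] t 8.7 z axis yaw 6.93 down [-3.e-04 -1.e-03 -1.e+00]
125 [212 215 211 214 213 211 212 212 214 214 215 212 214 215 218 210  23  36
  31  39  29  85 187 220 214 214 212 214 215 214]
140 [213 211 212 211 213 211 214 214 213 211 210 214 212 220 206  58  29  40
  39  28  36 121 223 215 213 212 214 215 213 214]
150 [209 209 211 209 210 209 208 210 209 209 210 213 212 209 158  20  30  40
  33  31  88 181 211 212 210 209 210 209 213 208]
156 [206 206 206 210 208 206 210 208 206 209 208 208 211 198 110  25  27  52
  92  91  81 110 189 211 210 210 209 207 208 207]
165 [155 155 153 153 153 152 151 154 152 154 151 155 153 153 153 156 147  50
  92  88  90 113 156 153 153 154 153 154 154 152]
175 [147 149 145 145 145 147 149 149 146 146 146 148 149 147 150 142  85  75
  91  87  99 139 149 150 149 150 149 149 148 150]
[151 149 155 153 149 150 151 143 194 209 207 210 207 208 211 210 211 212
 213 215 214 211 206 209 208 209 210 214 213 213 211 209 210 211 212 212
 213 212 215 215 214 214 210 211 209 212 213 215 216 214 214 211 209 206
 206 210 180 123 150 153 153 149 151 149 154]
```

View pics/l_c.png

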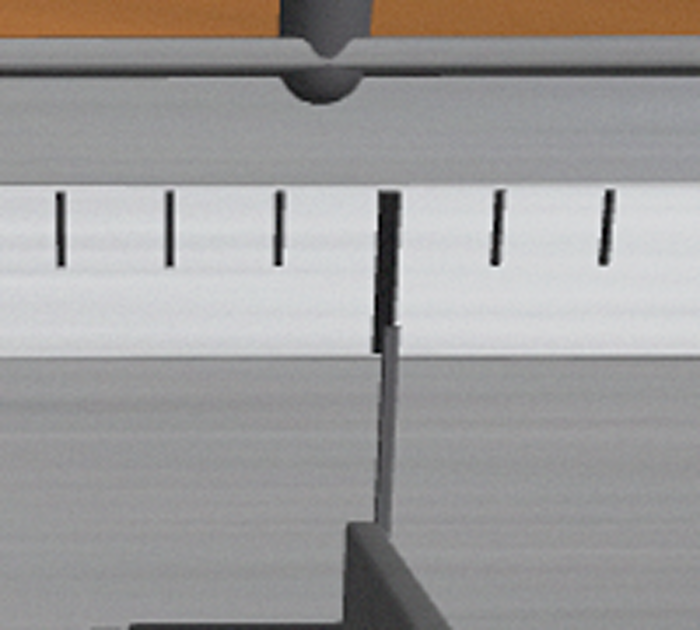

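```bash
python3 -m inch '[[[0,0.002,0],[0,0,0],0.066],[[0,0.004,0],[0,0,0],0.062],[[0,0.0058,0],[0,0,0],0.058],[[0,0.0076,0],[0,0,0],0.054],[[0,0.0076,0],[0,0,0],0.054]]' 25;python3 - <<'E'
from h import *
s,im,m=look("m_wrist")
E
```

```text
clock: 9.17
tool_pos: [0.5994, -0.0746, 0.1093]
eef_rot: [-110.6, 89.9, -103.7]
contact_force: [-1.0, -0.3, 0.4]
width: 0.0539
tool [ 0.5994 -0.0746  0.1093] w 0.0539 F [-1.  -0.3  0.4] t 9.17 z axis yaw 6.95 down [-2.e-04 -1.e-03 -1.e+00]
```

View pics/m_wrist.png

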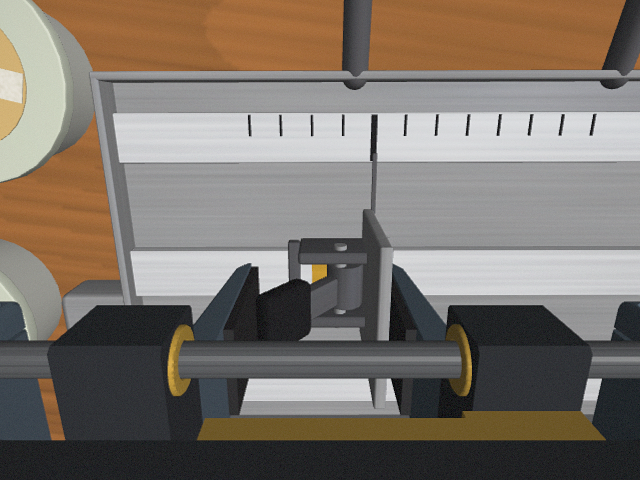

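```bash
python3 -m inch '[[[0,0.0015,0],[0,0,0],0.05],[[0,0.0035,0],[0,0,0],0.046],[[0,0.0055,0],[0,0,0],0.042],[[0,0.0075,0],[0,0,0],0.038],[[0,0.0085,0],[0,0,0],0.036]]' 25;python3 - <<'E'
from h import *
s,im,m=look("n_wrist");crop(im,260,90,460,270,3.5,"pics/n_c.png")
E
```

```text
clock: 9.63
tool_pos: [0.5986, -0.066, 0.1095]
eef_rot: [-79.2, 89.9, -72.3]
contact_force: [0.8, -4.2, 3.0]
width: 0.0369
tool [ 0.5986 -0.066   0.1095] w 0.0369 F [ 0.8 -4.2  3. ] t 9.63 z axis yaw 6.95 down [ 3.0e-04 -1.1e-03 -1.0e+00]
```

View pics/n_c.png

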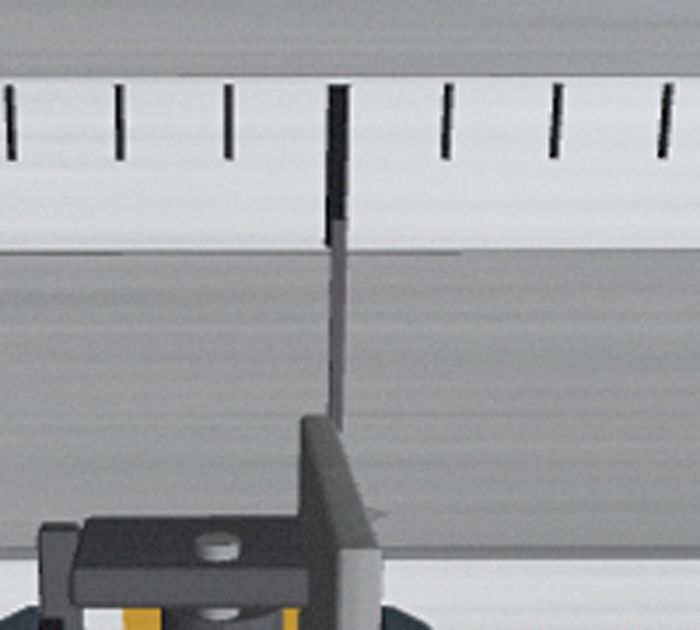

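```bash
python3 -m inch '[[[0,0.0012,0],[0,0,0],0.034],[[0,0.0027,0],[0,0,0],0.031],[[0,0.0042,0],[0,0,0],0.028],[[0,0.0055,0],[0,0,0],0.025],[[0,0.0055,0],[0,0,0],0.025]]' 25;python3 - <<'E'
from h import *
s,im,m=look("o_wrist");crop(im,260,90,460,270,3.5,"pics/o_c.png")
E
```

```text
clock: 10.1
tool_pos: [0.5977, -0.0601, 0.1093]
eef_rot: [-108.8, 90.0, -101.8]
contact_force: [-0.1, 0.5, -0.5]
width: 0.0253
tool [ 0.5977 -0.0601  0.1093] w 0.0253 F [-0.1  0.5 -0.5] t 10.1 z axis yaw 6.96 down [-2.e-04 -7.e-04 -1.e+00]
```

View pics/o_c.png

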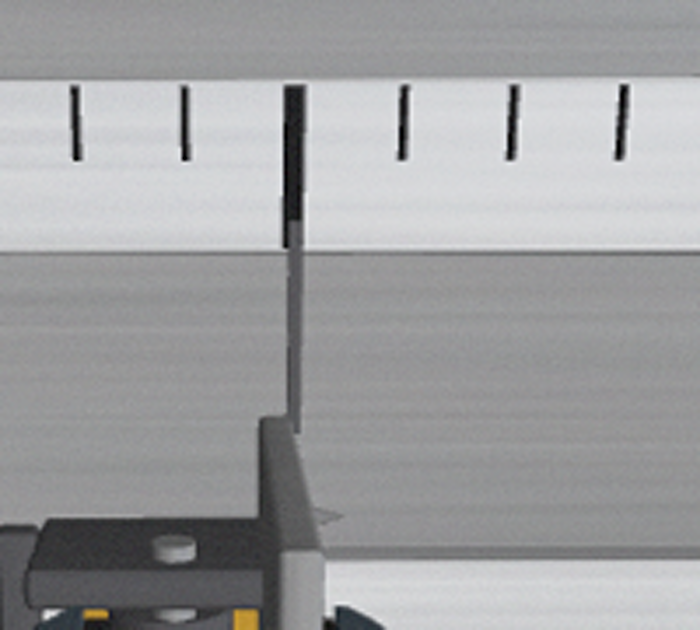

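View pics/o_wrist.png

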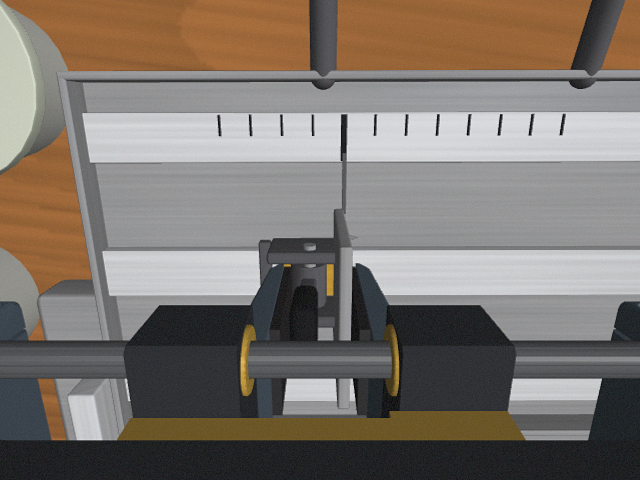

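```bash
python3 -m inch '[[[0,0.0008,0],[0,0,0],0.023],[[0,0.0015,0],[0,0,0],0.021],[[0,0.0015,0],[0,0,0],0.018],[[0,0.0015,0],[0,0,0],0.015],[[0,0.0015,0],[0,0,0],0.015]]' 35;python3 - <<'E'
from h import *
s,im,m=look("p_wrist");crop(im,240,90,440,270,3.5,"pics/p_c.png")
E
```

```text
clock: 10.57
tool_pos: [0.5972, -0.0585, 0.109]
eef_rot: [-162.3, 89.9, -155.3]
contact_force: [-0.6, 0.2, -1.5]
width: 0.0209
tool [ 0.5972 -0.0585  0.109 ] w 0.0209 F [-0.6  0.2 -1.5] t 10.57 z axis yaw 6.96 down [-9.e-04 -4.e-04 -1.e+00]
```

View pics/p_c.png

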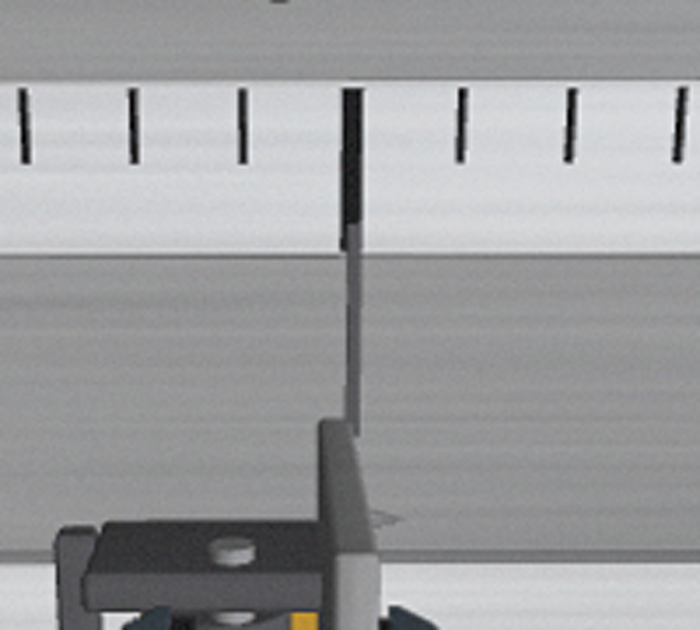

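View pics/p_wrist.png

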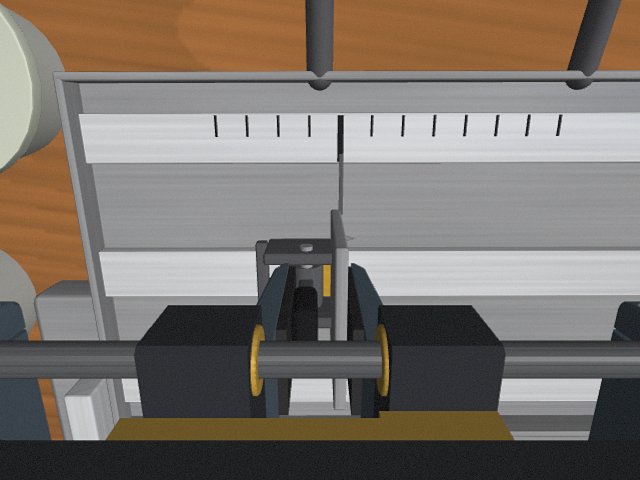

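```bash
python3 -m inch '[[[0,0,0],[0,0,0],0.015],[[0,0,0],[0,0,0],0.015],[[0,0,0],[0,0,0],0.015],[[0,0,0],[0,0,0],0.015],[[0,0,0],[0,0,0],0.015]]' 40;python3 - <<'E'
from h import *
s,im,m=look("q_wrist")
im,d=get_image("top");cv2.imwrite("pics/q_top.png",im[:,:,::-1])
im,d=get_image("scene");cv2.imwrite("pics/q_scene.png",im[:,:,::-1])
# handle bar position vs base front, lip right-front corner
mx,my=mel(7);c=ray("wrist",57,74,.064,s);print("lip corner",c,"before",.5128)
base=np.array([.6389,-.2191,0]);print("lip ahead of base front (mm)",(base-c)@mx*1e3)
E
```

```text
clock: 11.03
tool_pos: [0.5972, -0.0585, 0.109]
eef_rot: [-168.2, 89.9, -161.2]
contact_force: [-1.1, 1.3, -1.0]
width: 0.0209
tool [ 0.5972 -0.0585  0.109 ] w 0.0209 F [-1.1  1.3 -1. ] t 11.03 z axis yaw 6.96 down [-9.e-04 -3.e-04 -1.e+00]
lip corner [ 0.51492865 -0.18828879  0.064     ] before 0.5128
lip ahead of base front (mm) 119.29234792732196
```

View pics/q_top.png

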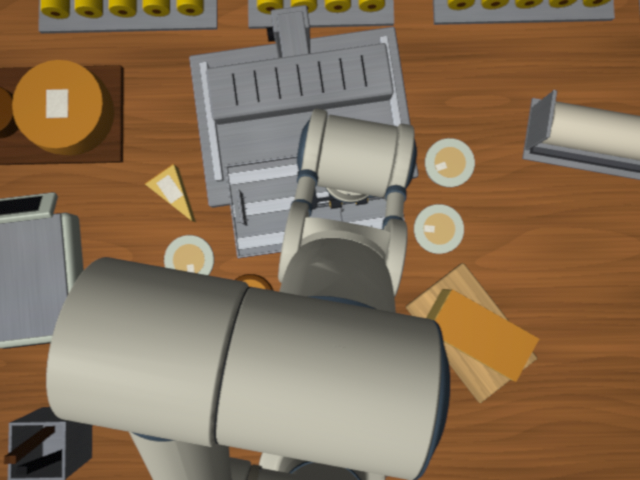

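View pics/q_scene.png

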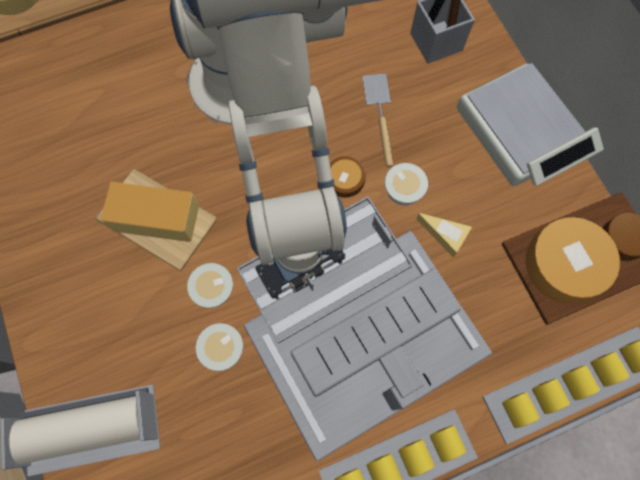

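```bash
python3 -c "
from workcell import *
print(finish_job());s=state();print(s['width'],s['contact_force'])"
```

```text
the job is handed in; nothing more can be done
None
the job is handed in; nothing more can be done
```

The job is handed in at about 11 s on the robot's clock, with the gripper still squeezing jaw plate and lever together at 40 N.

- **Tray:** pulled out until it hit its stop. The force there rose to about 50–60 N through the fingers, and I then eased off. The front lip now sits 119 mm ahead of the base, against 120 mm calculated for fully out. The tray was about 38 mm out when I started.
- **Jaw:** pushed by its inner face until the pointer was on the long mark. After clamping, the wrist picture shows the pointer within about 0.3 mm of the mark once the viewing angle is allowed for.
- **Lever:** closed with the jaw held on the mark. The fingers stopped at 20.9 mm, where 22 mm was expected for fully shut. The same reading was also about 0.8 mm low on the 12 mm handle bar, so I take the lever as shut. It did not change when I raised the grip to 40 N.
- **Surroundings:** in the last pictures, the tubs, cheeses and scraper are where they were at the start, judged by eye.

After the hand-in the system gave no further readings, so I have no check from the final second.

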